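# Stack the slanted column case on its mate

### The arm

A 6-joint arm with a two-finger parallel gripper is mounted at the origin on a cart in front of the work surface, level with it; the furniture and walls round the work are solid. World frame = base frame: x ahead of the robot, y to its left, z up, the work surface at z = 0. Lengths are in mm, angles in rad, forces in N, time in s.
With the tool pointing down it reaches from about 400 to 925 mm from the base axis. Payload 12.5 kg.
Tool frame: the origin (TCP) lies between the finger pads; the fingertips stand 25 mm ahead of it and the grasp point (between the pads) lies 6 mm ahead of it; z points along the fingers, y is the line along which they close (so a half turn about z gives the same grasp; the last joint's range is limited). The gripper opens to 95 mm and grips with 3 to 60 N. Pads are 20 mm wide; open, the fingers measure 119 mm over their backs; the gripper's body (75 mm by 180 mm) begins 59 mm behind the grasp point.
Start: joints at [1.231, 0.491, 1.559, -0, 1.092, -0.106], TCP at [144.778, 608.016, 239.661] pointing down, gripper open.
Joint ranges: [-3.1, 3.1], [-0.84, 2.19], [0.05, 2.79], [-1.13, 4.28], [0.06, 2.93], [-2.69, 2.69]. Speed limits (rad/s): [2.22, 2.22, 2.79, 3.14, 3.14, 3.14].

### API

Orientations are given as [roll, pitch, yaw] about the fixed x, y, z axes, in that order (R = Rz(yaw) Ry(pitch) Rx(roll)).
In Python, from cell import state, read_camera, job_done, cut_out gives the robot as it stands. The module is installed in compiled form; this text tells all that it offers.
- The arm moves only by the tool jog_arm, never from a script. Its argument "motion" is a list of rows, each a list of 2 entries, a list of its own where there are three numbers: the shift along the tool's x, y, z in mm, then the turn about the tool's z in rad. A call has 1 to 5 rows; each row is the pose to reach, as a shift and turn from the pose commanded when the call began, along the tool's axes at that moment; what a row does not reach only later rows make up. A row lasts 1/10 s, in which the tool goes at most 50 mm and 8.59 degrees, less where a joint would pass 70% of its speed; a pose out of reach is approached as far as the arm can. A call with a gripper value outside its range is refused whole. "grip" is the closure, from 0 (fully open) to 1 (shut), set as the call begins (left out, the last holds). The fingers move at their own pace and stop on an object; the grip force is fixed at half the most. Time passes only in rows, so rows that repeat a pose let the fingers close. It gives the time, the measured TCP pose, the force, the opening and the grip force at its end, in the units of the state.
- state(): the state, without advancing time (a new reading comes with each control period).
- read_camera(name): name is "side" or "top" or "wrist"; returns a dict with "img" (480x640x3 uint8, blue, green, red), "vertical_fov" (degrees; the focal length in pixels is half the picture's height over the tangent of half this angle, whatever the lens; pixels are square), "cx", "cy" (the principal point, pixels), "extrinsics" (4x4, takes a point from camera to world coordinates). Camera axes: x right, y up, looking along -z (the intrinsics and any distortion apply to the point x, -y, -z); pixel columns grow to the right and rows downward; lengths in mm; the calibration is good to about 2 mm. A picture is of the moment at which its call begins. There is no depth.
- job_done(): hands the job in; it is judged then, once.
Trained networks look in a picture, given as the dict that the camera call returned (one of the last four; its "shot" number tells which), for a name from the list of things; names that differ only in an ending like _2 or _b are one class to them, and where a whole thing is asked for, a point or a joint stands for the part that bears it (a point fixed in the world has none). Each returns a list of dicts, best first, with "p" (0 to 1); they miss things now and then, are a little off and sometimes report something else, mostly with a low value. They report only what shows in the picture. A call takes as long as a camera call. They do not tell look-alikes from the thing itself.
- cut_out(name, picture): "region" (480x640 bool, what is visible of it) and "box" ([left, top, right, bottom] in pixels, round what is visible of it).
The state is a dict: "t": time; "joints": joint angles; "qvel": joint speeds; "tau": joint torques, N m; "eef_pos": TCP position; "tcp_rot": TCP orientation; "ft_force": force on the tool from outside, world axes, zero at the start; "moment": the same for the moment, N m; "opening": opening from 0.0 (shut) to 1.0 (fully open); "grip_force": force on a finger pad.
Only numpy, scipy, OpenCV 4.12 (cv2) and the standard library are available. Lean on these libraries where they do the work, as an engineer would, in place of code of your own. Each camera call takes 0.05 s, during which the arm holds its last target. There are 200 camera calls.

### The job

Take the lugged case off the slanted rest and stack it, upright and lengthwise in line, on the matching lugged case that stands on the bench, so that the recesses in its base lock fully down over the lugs of the lid below (either way round). Set it down gently rather than dropping it, and let go. Leave the lower case, the smaller smooth-lidded case and everything else standing where they are.

Things in the scene. Friction and masses are not known exactly. Their poses are not given: they have to be found in the camera images.
- upper_mid (a point): centre (half-way up) of the lugged grey case lying on the slanted rest: 120 mm long (own x), 50 mm wide (own y), 48 mm high without its lugs (own z, square to its lid); 0.2 to 0.4 kg; the lid does not open. It starts tilted 30 degrees with the rest, its +x end higher. Its long sides are plain and parallel: grip it across its width.
- upper_base (a point): middle of that case's underside, 24 mm below its centre, axes as above. The underside has two 22 mm square recesses, 11 mm deep, on the centre line 36 mm either side of the middle. Its lid bears two lugs like those of the lower case.
- lower_lid (a point): middle of the lid's top face (foot of the lugs, 48 mm above the bench) of the matching case standing level on the bench, same shape and size, 0.5 to 0.7 kg; x along its length, z up. Two tapered round lugs stand 9 mm up, 36 mm either side of the middle along x (18 mm across at the foot, 10 mm at the top). Locked, the stacked case's underside rests at this height.
- plain_mid (a point): centre of another grey case, 90 x 50 x 40 mm (x, y, z), with a smooth lid without lugs; standing on the bench; not to be used
- rest: fixed aluminium rest: foot 150 x 76 x 5 mm, on it a 40 mm wide sloping plate, rising at 30 degrees towards the rest's own +x, with a lip at its lower end that reaches 16 mm above the slope and holds the case's low end. Origin in the foot's underside, below the case, whose underside centre lies 52 mm above it. The case overhangs the plate by 5 mm on each long side.
- beaker: bystander: clear glass beaker, 54 mm wide, 69 mm high; origin at its underside
- wash_bottle: bystander: white wash bottle with a bent spout, 63 x 93 x 194 mm; origin at its underside
- amber_bottle: bystander: dark bottle with orange cap, 87 mm wide, 136 mm high; origin at its underside
- white_box: bystander: small white instrument box lying on the bench, 38 x 118 x 22 mm; origin at its underside
Not all that is in view belongs to the job. What is shaped like the part that bears lower_lid but brown is not meant.

How it is judged (in metres and radians):
On the way:
1. the lugged case is held by the gripper, clear of the rest (contact force between upper and rest below 0.05 N and contact force between upper and the fingers above 2 N and distance of upper_mid from where it was at the start of the episode above 0.03 m), for 0.2 s.
At the end, for the whole second after the job is handed in: The case from the rest is locked on its mate: its centre within 4 mm along and across of the lower lid's middle, 21.5 to 26.5 mm above it (recesses fully down), lengths within 0.1 rad (either way round), both upright within 0.05 rad, released and at rest (x of upper_mid in the frame of lower_lid between -0.004 and 0.004 m and y of upper_mid in the frame of lower_lid between -0.004 and 0.004 m and z of upper_mid in the frame of lower_lid between 0.0215 and 0.0265 m and angle between the x axis of upper_mid and the x axis of lower_lid, either way round below 0.1 rad and angle between each of upper_mid, lower_lid's own z axis and vertical below 0.05 rad and linear speed of upper below 0.01 m/s and contact force between upper and the fingers below 0.05 N); the robot touches nothing.
It fails at once if the case from the rest is dropped or thrown: faster than 0.5 m/s while the gripper does not touch it (linear speed of upper above 0.5 m/s and contact force between upper and the fingers below 0.01 N).
It fails at once if the lower case is moved more than 25 mm (distance of lower_lid from where it was at the start of the episode above 0.025 m).
It fails at once if the smooth-lidded case is moved more than 25 mm (distance of plain_mid from where it was at the start of the episode above 0.025 m).
It fails at once if a bystander is moved more than 25 mm or knocked over (distance of any of beaker, wash_bottle, amber_bottle, white_box from where it was at the start of the episode above 0.025 m or angle between any of beaker, wash_bottle, amber_bottle's own z axis and vertical above 0.3 rad).
It also fails if it takes over 40 s, if anything falls off the work surface, if the arm or the gripper's body presses on something with over 40 N, if the wrist force passes 120 N, or if a joint passes its speed limit or range.

## Working session

There is one attempt and no reset: what is moved stays moved. The work goes in short steps, Python scripts to look and compute and a tool call to move; the robot and the scene stay as the last step left them, time stands still between calls to the robot, and variables do not carry over. Pictures are saved under pics/ and viewed, at most 10 in all, crops included, and the job is handed in when it is done.

Besides the shell and the picture viewer there is one more tool, called after "Request:" by a JSON object that holds its "api" and its "payload". jog_arm: Moves the arm, as the interface text tells. Its arguments: {"type":"object","properties":{"motion":{"type":"array"},"grip":{"type":"number"}},"required":["motion"]}

```bash
mkdir -p pics
cat > h.py <<'E'
import numpy as np, cv2
from cell import *
def K(p):
    f=240/np.tan(np.radians(p["vertical_fov"])/2); return f
def proj(p,X):
    X=np.atleast_2d(X); T=np.linalg.inv(p["extrinsics"]); c=X@T[:3,:3].T+T[:3,3]
    f=K(p); return np.c_[p["cx"]+f*c[:,0]/-c[:,2], p["cy"]+f*c[:,1]/c[:,2]]
def back(p,uv,z):
    uv=np.atleast_2d(uv); f=K(p); E=np.array(p["extrinsics"])
    d=np.c_[(uv[:,0]-p["cx"])/f,-(uv[:,1]-p["cy"])/f,-np.ones(len(uv))]@E[:3,:3].T
    o=E[:3,3]; return o+d*((z-o[2])/d[:,2])[:,None]
E
python3 - <<'E'
from h import *
print({k:np.round(v,3) for k,v in state().items() if k in("t","eef_pos","tcp_rot","joints")})
P={}
for n in("top","side","wrist"):
    p=read_camera(n); P[n]=p; cv2.imwrite(f"pics/{n}.png",p["img"])
    print(n,[k for k in p],p["vertical_fov"],p["cx"],p["cy"],np.round(p["extrinsics"],3).tolist())
    for o in("upper_mid","lower_lid","plain_mid","rest","beaker","wash_bottle","amber_bottle","white_box"):
        for d in cut_out(o,p)[:3]: print("  ",o,round(d["p"],2),np.round(d["box"]).tolist())
E
```

```text
{'t': np.float64(0.0), 'joints': array([ 1.231,  0.492,  1.559, -0.   ,  1.092, -0.106]), 'eef_pos': array([144.686, 607.796, 239.052]), 'tcp_rot': array([-3.14 , -0.   ,  2.908])}
top ['img', 'vertical_fov', 'cx', 'cy', 'extrinsics', 'shot'] 52.067094638056204 319.7059800007446 239.98193710262484 [[0.011, 0.989, -0.146, 383.898], [-1.0, 0.013, 0.013, -200.143], [0.015, 0.146, 0.989, 1381.782], [0.0, 0.0, 0.0, 1.0]]
   upper_mid 0.85 [145.0, 241.0, 173.0, 290.0]
   lower_lid 0.91 [324.0, 271.0, 349.0, 315.0]
   lower_lid 0.56 [477.0, 304.0, 523.0, 321.0]
   lower_lid 0.19 [233.0, 246.0, 262.0, 283.0]
   plain_mid 0.42 [156.0, 235.0, 182.0, 289.0]
   rest 0.77 [154.0, 234.0, 182.0, 286.0]
   rest 0.65 [392.0, 298.0, 436.0, 308.0]
   beaker 0.86 [182.0, 197.0, 209.0, 220.0]
   beaker 0.22 [114.0, 165.0, 156.0, 200.0]
   wash_bottle 0.57 [229.0, 159.0, 259.0, 205.0]
   wash_bottle 0.41 [145.0, 238.0, 174.0, 289.0]
   amber_bottle 0.97 [115.0, 164.0, 155.0, 200.0]
   white_box 0.56 [390.0, 294.0, 436.0, 311.0]
side ['img', 'vertical_fov', 'cx', 'cy', 'extrinsics', 'shot'] 51.502906712606
[... 171 characters left out ...]
per_mid 0.67 [222.0, 190.0, 258.0, 223.0]
   lower_lid 0.9 [287.0, 273.0, 324.0, 307.0]
   lower_lid 0.88 [378.0, 359.0, 430.0, 410.0]
   plain_mid 0.82 [264.0, 233.0, 296.0, 255.0]
   rest 0.89 [226.0, 205.0, 262.0, 229.0]
   beaker 0.57 [283.0, 201.0, 297.0, 219.0]
   wash_bottle 0.88 [315.0, 175.0, 331.0, 230.0]
   wash_bottle 0.39 [223.0, 190.0, 256.0, 225.0]
   amber_bottle 0.91 [270.0, 159.0, 290.0, 202.0]
   white_box 0.92 [325.0, 312.0, 359.0, 347.0]
wrist ['img', 'vertical_fov', 'cx', 'cy', 'extrinsics', 'shot'] 66.683001401357 321.1056231144665 231.24301839527178 [[0.232, -0.934, -0.273, 66.674], [0.973, 0.222, 0.066, 626.334], [-0.001, -0.281, 0.96, 383.898], [0.0, 0.0, 0.0, 1.0]]
```

View pics/top.png

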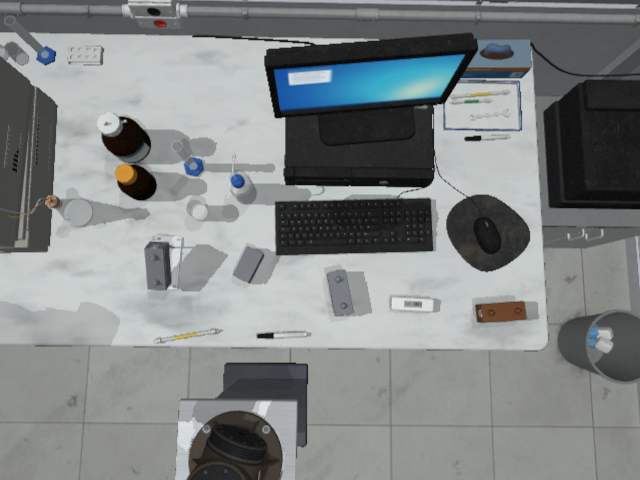

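View pics/side.png

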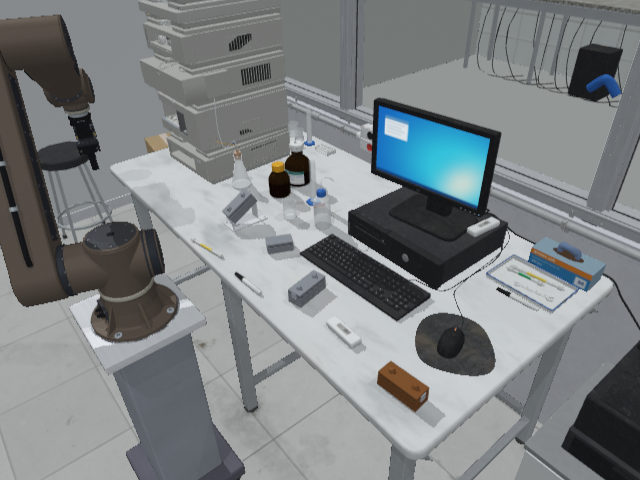

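Top view: the lugged grey candidates are the case tilted on the rest (158,265) and the case standing on the bench (340,293). The smooth case is at (248,264) and the brown look-alike at (500,312). I choose (158,265) as upper and (340,293) as lower. Next I fit box models to the cut-outs in both views.

```bash
cat >> h.py <<'E'
from scipy.spatial.transform import Rotation as Rn
from scipy.optimize import minimize
def geom(q,tilt):   # q: x,y of reference (case centre), yaw ; returns list of convex point sets
    x,y,yaw=q[:3]; R=Rn.from_euler("ZY",[yaw,-tilt]).as_matrix()
    zc=24 if tilt==0 else 52+24*np.cos(tilt)
    c=np.array([x,y,q[3] if len(q)>3 else zc])
    B=np.array([[a,b,d] for a in(-60,60) for b in(-25,25) for d in(-24,24)])
    out=[B]
    t=np.linspace(0,2*np.pi,16)
    for s in(-36,36):
        out.append(np.r_[np.c_[s+9*np.cos(t),9*np.sin(t),24+0*t],np.c_[s+5*np.cos(t),5*np.sin(t),33+0*t]])
    return [o@R.T+c for o in out]
def render(p,q,tilt,S=4):
    m=np.zeros((480*S,640*S),np.uint8)
    for o in geom(q,tilt):
        cv2.fillConvexPoly(m,cv2.convexHull(np.round((proj(p,o)+.5)*S).astype(np.int32)),1)
    return m
def cost(q,tilt,obs,S=4):
    s=0
    for p,m in obs:
        r=render(p,q,tilt,S); s+=1-np.logical_and(r,m).sum()/max(1,np.logical_or(r,m).sum())
    return s
def up(r,S=4): return cv2.resize(r.astype(np.uint8),None,fx=S,fy=S,interpolation=cv2.INTER_LINEAR) 
def upm(r,S=4): return (cv2.resize(r.astype(np.float32),None,fx=S,fy=S)>.5)
def fit(q0,tilt,obs,step=(8,8,.15)):
    best=None
    for y0 in(np.atleast_1d(q0[2])):
        q=np.array([q0[0],q0[1],y0],float)
        for k in(1,.3,.3):
            sim=np.vstack([q,q+np.diag(step)*k]); r=minimize(cost,q,(tilt,obs),method="Nelder-Mead",options=dict(initial_simplex=sim,xatol=.02,fatol=1e-4)); q=r.x
        if best is None or r.fun<best.fun: best=r
        print("   yaw0",round(y0,2),np.round(r.x,3),round(r.fun,4))
    return best
E
python3 - <<'E'
from h import *
T=read_camera("top"); S=read_camera("side")
def pick(n,p,c):
    for d in cut_out(n,p):
        b=d["box"]; 
        if abs((b[0]+b[2])/2-c[0])<12 and abs((b[1]+b[3])/2-c[1])<12: return d
    print("missing",n)
for n,ct,cs,tilt,h in(("upper_mid",(159,265),(240,206),np.pi/6,73),("lower_lid",(337,293),(305,290),0,24)):
    obs=[]
    for p,c in((T,ct),(S,cs)):
        d=pick(n,p,c)
        if d: obs.append((p,upm(d["region"])))
    x,y,_=back(T,ct,h)[0]; print(n,x,y,len(obs))
    for o in ([obs]+[[z] for z in obs]):
        r=fit((x,y,np.arange(-3,3.2,.75) if o is obs else r.x[2]),tilt,o)
        print(n,np.round(r.x,3),round(r.fun,3))
def crop(p,c,w,h,k): 
    x,y=c; return cv2.resize(p["img"][y-h:y+h,x-w:x+w],None,fx=k,fy=k,interpolation=cv2.INTER_CUBIC)
cv2.imwrite("pics/c.png",np.vstack([np.hstack([crop(T,(160,265),40,35,5),crop(S,(240,206),40,35,5)]),np.hstack([crop(T,(337,293),40,35,5),crop(S,(305,255),40,35,5)])])[:600])
for n,c,h in(("plain",(250,264),20),("white",(412,303),11),("beaker",(197,208),30),("wash",(243,185),100),("amber",(135,182),60)): print(n,np.round(back(T,c,h)[0]))
W=read_camera("wrist"); cv2.imwrite("pics/w.png",W["img"])
E
```

```text
upper_mid 504.6368012861729 208.69545134102052 2
   yaw0 -3.0 [505.373 213.166  -2.872] 0.5882
   yaw0 -2.25 [506.39  213.108  -2.885] 0.5881
   yaw0 -1.5 [ 5.05745e+02  2.13378e+02 -7.30000e-02] 0.1108
   yaw0 -0.75 [ 5.05370e+02  2.14285e+02 -6.50000e-02] 0.1128
   yaw0 0.0 [ 5.05231e+02  2.13996e+02 -7.00000e-02] 0.1094
   yaw0 0.75 [ 5.05423e+02  2.13793e+02 -7.20000e-02] 0.1099
   yaw0 1.5 [ 5.04553e+02  2.13244e+02 -5.90000e-02] 0.1074
   yaw0 2.25 [506.333 212.993   3.395] 0.5906
   yaw0 3.0 [506.878 213.234   3.398] 0.5911
upper_mid [ 5.04553e+02  2.13244e+02 -5.90000e-02] 0.107
   yaw0 -0.06 [ 5.04961e+02  2.12697e+02 -7.10000e-02] 0.0337
upper_mid [ 5.04961e+02  2.12697e+02 -7.10000e-02] 0.034
   yaw0 -0.07 [ 5.07550e+02  2.16581e+02 -6.00000e-02] 0.0475
upper_mid [ 5.07550e+02  2.16581e+02 -6.00000e-02] 0.047
lower_lid 437.8939909155759 -267.83591369180226 2
   yaw0 -3.0 [ 442.234 -272.696   -2.929] 0.1337
   yaw0 -2.25 [ 441.825 -272.865   -2.935] 0.1319
   yaw0 -1.5 [ 4.41599e+02 -2.73011e+02  2.09000e-01] 0.1334
   yaw0 -0.75 [ 4.41520e+02 -2.73101e+02  2.09000e-01] 0.1339
   yaw0 0.0 [ 4.41602e+02 -2.73248e+02  2.13000e-01] 0.1346
   yaw0 0.75 [ 4.41578e+02 -2.72998e+02  2.08000e-01] 0.1334
   yaw0 1.5 [ 441.528 -273.059    3.351] 0.1339
   yaw0 2.25 [ 441.533 -272.917    3.348] 0.1334
   yaw0 3.0 [ 441.025 -273.294    3.354] 0.1356
lower_lid [ 441.825 -272.865   -2.935] 0.132
   yaw0 -2.93 [ 440.993 -273.979   -2.931] 0.0457
lower_lid [ 440.993 -273.979   -2.931] 0.046
   yaw0 -2.93 [ 444.505 -269.771   -2.952] 0.0509
lower_lid [ 444.505 -269.771   -2.952] 0.051
plain [515. -26.  20.]
white [ 413. -477.   11.]
beaker [670. 126.  30.]
wash [719. -11. 100.]
amber [734. 292.  60.]
```

View pics/c.png

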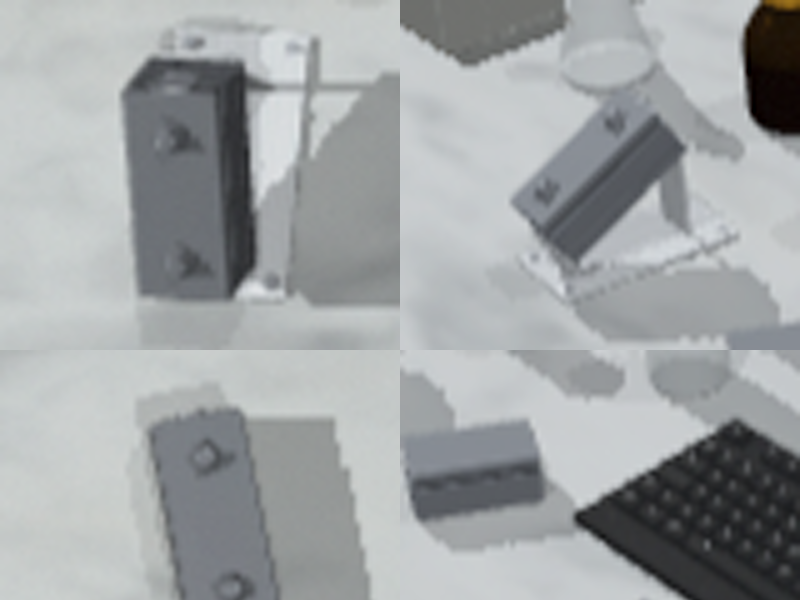

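View pics/w.png

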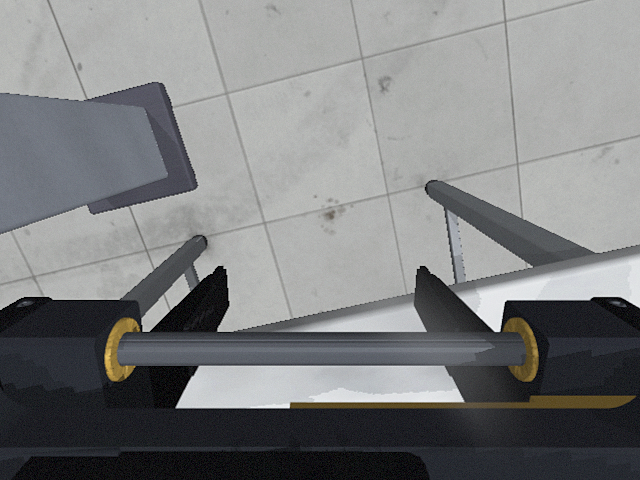

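The crop confirms it: the tilted lugged case is on the rest with its high end away from the robot, and the lower case has two lugs. Upper fits at about (505.5, 213.5) with yaw -0.066, and lower at about (442, -272.5) with yaw 0.209. The wrist view at the start shows only floor and gripper. Moving.

Request:
{"api": "jog_arm", "payload": {"motion": [[[-40,-27,0],0],[[-80,-54,0],0],[[-120,-82,0],0],[[-160,-109,0],0],[[-200,-136,0],0]], "grip": 0}}

```text
t: 2.2
eef_pos: [308.8, 427.9, 239.8]
tcp_rot: [3.141, 0.0, 2.908]
ft_force: [0.8, 1.1, 0.2]
opening: 0.999
grip_force: 0.0
```

Request:
{"api": "jog_arm", "payload": {"motion": [[[-40,-27,0],0],[[-80,-54,0],0],[[-120,-82,0],0],[[-160,-109,0],0],[[-200,-136,0],0]]}}

```text
t: 2.7
eef_pos: [472.0, 249.0, 239.9]
tcp_rot: [3.141, 0.0, 2.908]
ft_force: [0.4, 1.4, -0.6]
opening: 1.001
grip_force: 0.0
```

Request:
{"api": "jog_arm", "payload": {"motion": [[[-30,-20,0],-0.08],[[-42,-28,0],-0.168],[[-42,-28,0],-0.168],[[-42,-28,0],-0.168]]}}

```text
t: 3.1
eef_pos: [504.9, 213.9, 239.5]
tcp_rot: [3.141, -0.0, 3.073]
ft_force: [-1.0, 0.5, -0.1]
opening: 0.998
grip_force: 0.0
```

Run:
```python
from h import *
s=state(); print(s["t"],np.round(s["eef_pos"],1),np.round(s["tcp_rot"],4),np.round(s["ft_force"],2),np.round(s["joints"],2))
W=read_camera("wrist"); img=W["img"].copy()
ds=cut_out("upper_mid",W); print([(round(d["p"],2),np.round(d["box"])) for d in ds])
for o in geom((505,213,-.066),np.pi/6): cv2.polylines(img,[cv2.convexHull(np.round(proj(W,o)).astype(np.int32))],True,(0,0,255),1)
if ds and ds[0]["p"]>.3:
    c,_=cv2.findContours(ds[0]["region"].astype(np.uint8),0,1); cv2.drawContours(img,c,-1,(0,255,0),1)
    fit((505,213,-.066),np.pi/6,[(W,upm(ds[0]["region"]))])
cv2.imwrite("pics/w2.png",img)
```

```text
3.1 [504.9 213.9 239.5] [ 3.1415e+00 -4.0000e-04  3.0729e+00] [-1.03  0.5  -0.11] [ 0.28  0.38  1.75  0.    1.01 -1.22]
[(0.63, array([291., 142., 356., 292.]))]
   yaw0 -0.07 [ 5.04117e+02  2.14434e+02 -3.50000e-02] 0.0236
```

View pics/w2.png

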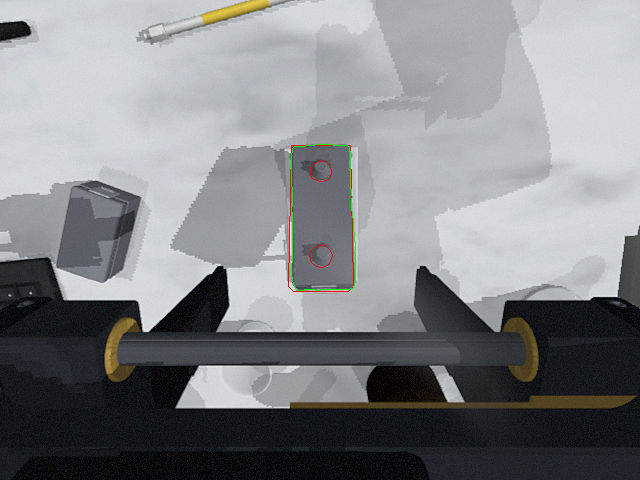

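Request:
{"api": "jog_arm", "payload": {"motion": [[[0,0,30],-0.025],[[0,0,70],-0.025],[[0,0,110],-0.025],[[0,0,140],-0.025],[[0,0,158],-0.025]]}}

```text
t: 3.7
eef_pos: [503.8, 214.6, 79.6]
tcp_rot: [-3.141, -0.002, 3.101]
ft_force: [0.9, -0.2, -0.2]
opening: 0.999
grip_force: 0.0
```

Request:
{"api": "jog_arm", "payload": {"motion": [[[0,0,0],0],[[0,0,0],0],[[0,0,0],0],[[0,0,0],0],[[0,0,0],0]], "grip": 1}}

```text
t: 4.2
eef_pos: [505.5, 213.9, 82.5]
tcp_rot: [3.141, 0.001, 3.101]
ft_force: [0.8, 0.6, -0.4]
opening: 0.634
grip_force: 0.0
```

Request:
{"api": "jog_arm", "payload": {"motion": [[[0,0,0],0],[[0,0,0],0],[[0,0,0],0],[[0,0,0],0],[[0,0,0],0]]}}

```text
t: 4.7
eef_pos: [505.3, 213.8, 82.0]
tcp_rot: [3.141, 0.0, 3.101]
ft_force: [-1.3, 0.1, 6.6]
opening: 0.527
grip_force: 30.0
```

Request:
{"api": "jog_arm", "payload": {"motion": [[[0,0,-5],0],[[0,0,-15],0],[[0,0,-35],0],[[0,0,-60],0],[[0,0,-60],0]]}}

```text
t: 5.2
eef_pos: [506.3, 214.1, 144.5]
tcp_rot: [3.14, 0.005, 3.101]
ft_force: [-1.2, -0.0, -3.5]
opening: 0.522
grip_force: 30.0
```

Held and clear of the rest. Next I level it by pressing its low edge on a clear bench spot at about (490, 90).

Request:
{"api": "jog_arm", "payload": {"motion": [[[3,-30,0],0],[[6,-70,0],0],[[9,-105,0],0],[[11,-124,0],0],[[11,-124,0],0]]}}

```text
t: 5.7
eef_pos: [488.6, 88.4, 141.1]
tcp_rot: [-3.141, -0.001, 3.098]
ft_force: [0.2, 0.1, -3.1]
opening: 0.521
grip_force: 30.0
```

Request:
{"api": "jog_arm", "payload": {"motion": [[[0,0,25],0],[[0,0,50],0],[[0,0,70],0],[[0,0,76],0],[[0,0,76],0]]}}

```text
t: 6.2
eef_pos: [488.9, 90.8, 64.9]
tcp_rot: [-3.142, -0.002, 3.101]
ft_force: [0.6, 0.1, -3.1]
opening: 0.528
grip_force: 30.0
```

Request:
{"api": "jog_arm", "payload": {"motion": [[[0,0,3],0],[[0,0,6],0],[[0,0,9],0],[[0,0,12],0],[[0,0,12],0]]}}

```text
t: 6.7
eef_pos: [492.9, 90.4, 55.8]
tcp_rot: [3.141, 0.01, 3.101]
ft_force: [9.2, 0.4, 12.4]
opening: 0.526
grip_force: 30.0
```

Request:
{"api": "jog_arm", "payload": {"motion": [[[0,0,2],0],[[0,0,4],0],[[0,0,6],0],[[0,0,8],0],[[0,0,8],0]]}}

```text
t: 7.2
eef_pos: [494.6, 90.4, 48.5]
tcp_rot: [3.14, 0.014, 3.101]
ft_force: [13.5, -0.9, 17.4]
opening: 0.522
grip_force: 30.0
```

Request:
{"api": "jog_arm", "payload": {"motion": [[[0,0,2],0],[[0,0,4],0],[[0,0,6],0],[[0,0,7],0],[[0,0,7],0]]}}

```text
t: 7.7
eef_pos: [494.7, 90.4, 41.6]
tcp_rot: [3.14, 0.014, 3.101]
ft_force: [12.9, -1.3, 17.3]
opening: 0.525
grip_force: 30.0
```

Request:
{"api": "jog_arm", "payload": {"motion": [[[0,0,2],0],[[0,0,4],0],[[0,0,5],0],[[0,0,5],0]]}}

```text
t: 8.1
eef_pos: [494.6, 90.4, 36.4]
tcp_rot: [3.14, 0.014, 3.101]
ft_force: [13.6, -0.4, 17.2]
opening: 0.526
grip_force: 30.0
```

Run:
```python
from h import *
s=state(); print(s["t"],np.round(s["eef_pos"],1),np.round(s["ft_force"],2),np.round(s["moment"],2))
S=read_camera("side"); u,v=proj(S,[490,90,40])[0].astype(int); print(u,v)
cv2.imwrite("pics/s2.png",cv2.resize(S["img"][v-45:v+45,u-60:u+60],None,fx=6,fy=6,interpolation=cv2.INTER_CUBIC))
```

```text
8.1 [494.6  90.4  36.4] [13.61 -0.36 17.22] [-0.16 -1.78 -0.  ]
255 228
```

View pics/s2.png

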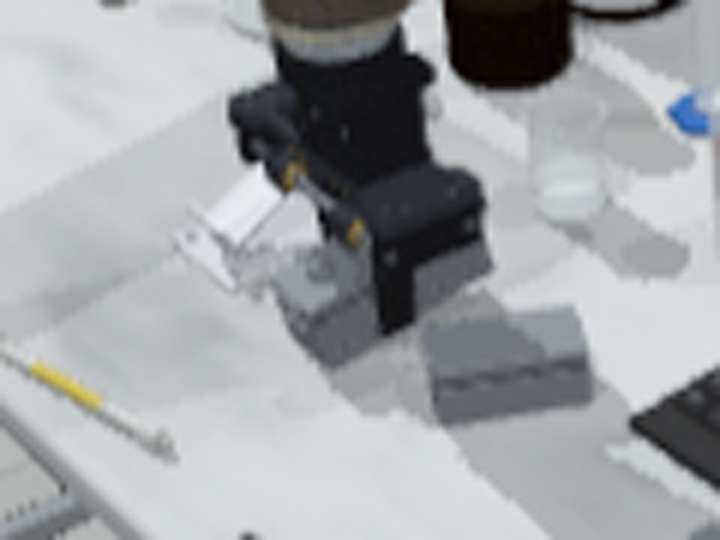

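The side view shows the case between the fingers, almost level on the bench, clear of the plain case and the rest. I'll press the last few millimetres.

Request:
{"api": "jog_arm", "payload": {"motion": [[[0,0,1],0],[[0,0,2],0],[[0,0,3],0],[[0,0,3],0]]}}

```text
t: 8.55
eef_pos: [494.6, 90.4, 33.4]
tcp_rot: [3.14, 0.014, 3.101]
ft_force: [14.2, -2.6, 16.2]
opening: 0.526
grip_force: 30.0
```

Request:
{"api": "jog_arm", "payload": {"motion": [[[0,0,1],0],[[0,0,1],0]]}}

```text
t: 8.75
eef_pos: [494.5, 90.4, 32.4]
tcp_rot: [3.14, 0.013, 3.101]
ft_force: [13.5, -1.8, 15.7]
opening: 0.525
grip_force: 30.0
```

Request:
{"api": "jog_arm", "payload": {"motion": [[[0,0,1],0],[[0,0,2],0],[[0,0,2],0]]}}

```text
t: 9.05
eef_pos: [494.4, 90.4, 30.3]
tcp_rot: [3.14, 0.013, 3.101]
ft_force: [12.7, -1.8, 17.0]
opening: 0.524
grip_force: 30.0
```

Request:
{"api": "jog_arm", "payload": {"motion": [[[0,0,1],0],[[0,0,1.5],0],[[0,0,1.5],0]]}}

```text
t: 9.35
eef_pos: [494.4, 90.4, 28.8]
tcp_rot: [3.14, 0.013, 3.101]
ft_force: [12.9, -0.2, 16.2]
opening: 0.524
grip_force: 30.0
```

Request:
{"api": "jog_arm", "payload": {"motion": [[[0,0,0],0],[[0,0,0],0],[[0,0,0],0]], "grip": 0.3}}

```text
t: 9.65
eef_pos: [489.0, 90.4, 26.3]
tcp_rot: [3.141, -0.0, 3.101]
ft_force: [0.3, 0.4, -0.1]
opening: 0.683
grip_force: 0.0
```

Request:
{"api": "jog_arm", "payload": {"motion": [[[0,0,-15],0],[[0,0,-60],0],[[0,0,-110],0],[[0,0,-160],0],[[0,0,-210],0]], "grip": 0}}

```text
t: 10.15
eef_pos: [488.4, 90.3, 238.1]
tcp_rot: [3.142, -0.001, 3.101]
ft_force: [0.5, 0.3, 0.4]
opening: 0.992
grip_force: 0.0
```

```bash
cat > wm.py <<'E'
from h import *
import sys
n,x,y,yaw=sys.argv[1],*map(float,sys.argv[2:5])
s=state(); print(s["t"],np.round(s["eef_pos"],1),np.round(s["tcp_rot"],4),np.round(s["ft_force"],2))
W=read_camera("wrist"); img=W["img"].copy()
u=proj(W,[x,y,24])[0]; print("expected px",u)
for d in cut_out(n,W):
    print(round(d["p"],2),np.round(d["box"]))
    b=d["box"]
    if np.hypot((b[0]+b[2])/2-u[0],(b[1]+b[3])/2-u[1])<60:
        c,_=cv2.findContours(d["region"].astype(np.uint8),0,1); cv2.drawContours(img,c,-1,(0,255,0),1)
        r=fit((x,y,yaw),0,[(W,upm(d["region"]))])
        for o in geom(r.x,0): cv2.polylines(img,[cv2.convexHull(np.round(proj(W,o)).astype(np.int32))],True,(0,0,255),1)
        break
cv2.imwrite(sys.argv[5],img)
E
python3 wm.py upper_mid 492 90 -.04 pics/w3.png
```

```text
10.15 [488.4  90.3 238.1] [ 3.1416e+00 -8.0000e-04  3.1008e+00] [0.49 0.31 0.41]
expected px [321.44048907 211.56489808]
0.91 [295. 165. 351. 290.]
   yaw0 -0.04 [ 5.06299e+02  8.97010e+01 -3.80000e-02] 0.0384
```

View pics/w3.png

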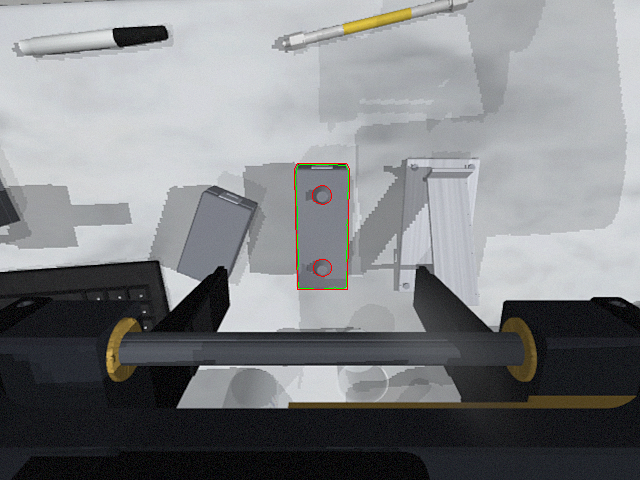

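The case is now flat on the bench, lugs up, at (506.3, 89.7) with yaw -0.038 and the model outline matching. I re-grip it at its middle.

Request:
{"api": "jog_arm", "payload": {"motion": [[[-18,0,40],0],[[-18,0,90],0],[[-18,0,140],0],[[-18,0,180],0],[[-18,0,205],0]]}}

```text
t: 10.75
eef_pos: [505.5, 89.5, 27.8]
tcp_rot: [-3.141, -0.004, 3.101]
ft_force: [-0.6, 0.1, 0.1]
opening: 0.999
grip_force: 0.0
```

Request:
{"api": "jog_arm", "payload": {"motion": [[[0,0,0],0],[[0,0,0],0],[[0,0,0],0],[[0,0,0],0],[[0,0,0],0]], "grip": 1}}

```text
t: 11.25
eef_pos: [507.5, 89.7, 32.0]
tcp_rot: [3.141, 0.002, 3.101]
ft_force: [0.2, -0.2, 0.1]
opening: 0.635
grip_force: 0.0
```

Request:
{"api": "jog_arm", "payload": {"motion": [[[0,0,0],0],[[0,0,0],0],[[0,0,0],0],[[0,0,0],0]]}}

```text
t: 11.65
eef_pos: [507.4, 89.7, 31.6]
tcp_rot: [3.141, 0.001, 3.101]
ft_force: [-0.7, 0.0, 5.9]
opening: 0.522
grip_force: 30.0
```

```bash
python3 -c "
from h import *
print({k:np.round(v,3) for k,v in state().items() if k in('t','eef_pos','tcp_rot','ft_force','opening','grip_force')})"
```

```text
{'t': np.float64(11.65), 'eef_pos': array([507.373,  89.663,  31.623]), 'tcp_rot': array([3.141e+00, 1.000e-03, 3.101e+00]), 'ft_force': array([-0.746,  0.043,  5.865]), 'grip_force': np.float64(30.0), 'opening': np.float64(0.522)}
```

Request:
{"api": "jog_arm", "payload": {"motion": [[[0,0,-10],0],[[0,0,-40],0],[[0,0,-90],0],[[0,0,-135],0],[[0,0,-170],0]]}}

```text
t: 12.15
eef_pos: [507.0, 89.6, 204.1]
tcp_rot: [3.141, 0.002, 3.101]
ft_force: [0.9, -0.2, -4.3]
opening: 0.527
grip_force: 30.0
```

Request:
{"api": "jog_arm", "payload": {"motion": [[[-3,-30,0],0],[[-8,-75,0],0],[[-13,-120,0],0],[[-17,-165,0],0],[[-22,-210,0],0]]}}

```text
t: 12.65
eef_pos: [519.9, -122.7, 201.5]
tcp_rot: [3.141, -0.0, 3.101]
ft_force: [0.9, -0.3, -3.1]
opening: 0.525
grip_force: 30.0
```

Request:
{"api": "jog_arm", "payload": {"motion": [[[-4,-45,0],-0.1],[[-10,-90,0],-0.2],[[-14,-125,0],-0.249],[[-14.5,-132,0],-0.249],[[-14.5,-132,0],-0.249]]}}

```text
t: 13.15
eef_pos: [529.1, -254.3, 200.9]
tcp_rot: [3.141, -0.001, -2.936]
ft_force: [-0.1, 0.8, -3.0]
opening: 0.527
grip_force: 30.0
```

```bash
python3 wm.py lower_lid 442 -272.5 .209 pics/w4.png
```

```text
13.15 [ 529.1 -254.3  200.9] [ 3.1407e+00 -7.0000e-04 -2.9359e+00] [-0.1   0.79 -3.  ]
expected px [321.16640024 114.12598286]
0.86 [288.  24. 357. 166.]
   yaw0 0.21 [ 4.40065e+02 -2.72994e+02  2.03000e-01] 0.1445
```

View pics/w4.png

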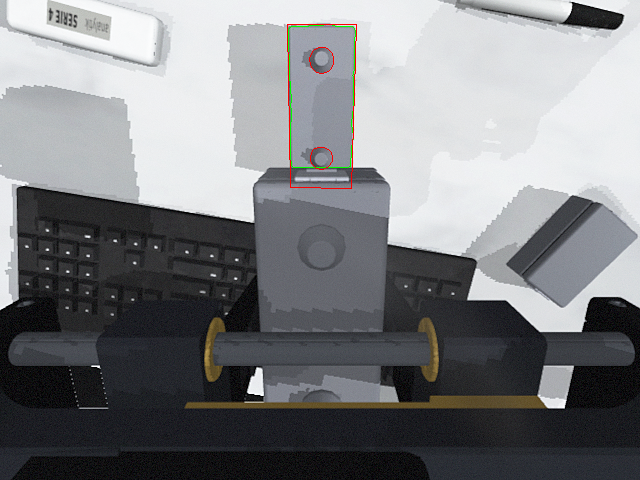

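The wrist view shows the held case at (320,280), level, with the lower case beyond it and its lugs at (321,58) and (320,157). The red outline agrees to about 1 px. I refine with the occluded part clipped, and compare the held case with its predicted pose.

Run:
```python
import h; from h import *
W=read_camera("wrist"); g=cv2.cvtColor(W["img"],cv2.COLOR_BGR2GRAY)
d=[d for d in cut_out("lower_lid",W) if d["box"][1]<60][0]
r0=h.render
def rc(*a,**k):
    m=r0(*a,**k); m[164*4:]=0; return m
h.render=rc
m=upm(d["region"]); m[164*4:]=0
r=fit((440.5,-273,.205),0,[(W,m)])
q=r.x; c,s=np.cos(q[2]),np.sin(q[2])
for t in(-36,36):
    print("lower lug px pred",np.round(proj(W,[q[0]+t*c,q[1]+t*s,57])[0],1))
# held case prediction: centre 1.1 along tool x, 7.6 below TCP
st=state(); e=st["eef_pos"]; R=Rn.from_euler("xyz",st["tcp_rot"]).as_matrix()
for t in(-36,36): print("held lug px pred",np.round(proj(W,e+R@np.array([1.1+t,0,7.6-33]))[0],1), "low edge", )
for t in (-25,25): print("held edge far-end top", np.round(proj(W,e+R@np.array([61.1,t,7.6-24]))[0],1), np.round(proj(W,e+R@np.array([61.1,t,7.6+24]))[0],1))
k=6
for (u,v,w,lo,hi) in((321,58,18,4,10),(320,157,16,4,10),(322,248,34,8,18)):
    cr=cv2.resize(g[v-w:v+w,u-w:u+w],None,fx=k,fy=k,interpolation=cv2.INTER_CUBIC)
    h_=cv2.HoughCircles(cv2.GaussianBlur(cr,(0,0),3),cv2.HOUGH_GRADIENT,1,10,param1=40,param2=12,minRadius=lo*k,maxRadius=hi*k)
    print("lug",None if h_ is None else np.round([(u-w+(a+.5)/k-.5,v-w+(b+.5)/k-.5,c/k) for a,b,c in h_[0][:3]],1).tolist())
print(np.round(st["eef_pos"],2),np.round(st["tcp_rot"],4))
```

```text
yaw0 0.2 [ 4.40542e+02 -2.72972e+02  1.98000e-01] 0.0202
lower lug px pred [319.4  57.5]
lower lug px pred [318.6 158.6]
held lug px pred [321.9 425. ] low edge
held lug px pred [321.8 256. ] low edge
held edge far-end top [250.5 182.9] [269.2 167.5]
held edge far-end top [392.9 182.7] [374.  167.4]
lug [[319.29998779296875, 57.0, 7.300000190734863], [319.0, 55.20000076293945, 9.199999809265137], [320.70001220703125, 55.29999923706055, 9.199999809265137]]
lug [[318.79998779296875, 158.0, 6.5], [319.5, 156.0, 8.399999618530273], [320.29998779296875, 158.8000030517578, 8.100000381469727]]
lug None
[ 529.64 -252.21  201.25] [ 3.1411e+00 -2.0000e-04 -2.9324e+00]
```

Request:
{"api": "jog_arm", "payload": {"motion": [[[30,-1,0],0],[[65,-2,10],0],[[90,-2,40],0],[[90,-2,75],0],[[90,-2,93],0]]}}

```text
t: 13.85
eef_pos: [441.1, -272.9, 106.6]
tcp_rot: [3.14, -0.001, -2.933]
ft_force: [0.5, -0.7, -3.6]
opening: 0.524
grip_force: 30.0
```

Request:
{"api": "jog_arm", "payload": {"motion": [[[0,0,0],0],[[0,0,0],0],[[0,0,0],0]]}}

```text
t: 14.15
eef_pos: [442.8, -274.1, 109.3]
tcp_rot: [-3.14, 0.001, -2.933]
ft_force: [-0.2, -0.2, -4.4]
opening: 0.529
grip_force: 30.0
```

Run:
```python
from h import *
E=[];O=[]
for i in range(4): 
    W=read_camera("side"); st=state(); E.append(st["eef_pos"]); O.append(st["tcp_rot"])
e=np.mean(E,0); o=O[-1]; print(np.round(E,2),np.round(O,4).tolist())
R=Rn.from_euler("xyz",o).as_matrix()
print("tool shift to target:",np.round(R.T@(np.array([440.5,-273,72])-(e+R@np.array([1.1,0,7.6]))),2),"case yaw",o[2]+np.pi)
```

```text
[[ 442.68 -274.14  109.31]
 [ 442.59 -274.15  109.19]
 [ 442.49 -274.19  109.04]
 [ 442.38 -274.19  108.87]] [[-3.1401, 0.0013, -2.9328], [-3.1402, 0.0012, -2.9328], [-3.1404, 0.0011, -2.933], [-3.1406, 0.0009, -2.9332]]
tool shift to target: [ 0.68  1.6  29.5 ] case yaw 0.2084390460321508
```

Request:
{"api": "jog_arm", "payload": {"motion": [[[0.5,1.3,5],0.006],[[0.5,1.3,10],0.006],[[0.5,1.3,14],0.006],[[0.5,1.3,16],0.006],[[0.5,1.3,16],0.006]]}}

```text
t: 14.85
eef_pos: [441.2, -272.9, 91.6]
tcp_rot: [3.141, -0.0, -2.939]
ft_force: [0.5, -0.5, -3.9]
opening: 0.527
grip_force: 30.0
```

Request:
{"api": "jog_arm", "payload": {"motion": [[[0,0,0],0],[[0,0,0],0],[[0,0,0],0],[[0,0,0],0]]}}

```text
t: 15.25
eef_pos: [441.3, -273.0, 92.2]
tcp_rot: [-3.141, 0.0, -2.939]
ft_force: [-0.5, 0.5, -3.1]
opening: 0.524
grip_force: 30.0
```

Aligned with the target of (441.6, -272.8). The underside is about 12.5 mm above the lid, so I lower it slowly.

Request:
{"api": "jog_arm", "payload": {"motion": [[[0,0,2],0],[[0,0,4],0],[[0,0,6],0],[[0,0,6],0]]}}

```text
t: 15.65
eef_pos: [441.2, -272.9, 85.7]
tcp_rot: [3.141, -0.0, -2.939]
ft_force: [0.1, 0.3, -3.9]
opening: 0.525
grip_force: 30.0
```

Request:
{"api": "jog_arm", "payload": {"motion": [[[0,0,1.5],0],[[0,0,3],0],[[0,0,4],0],[[0,0,4],0]]}}

```text
t: 16.05
eef_pos: [441.3, -272.9, 82.0]
tcp_rot: [3.141, -0.0, -2.939]
ft_force: [-0.4, 1.1, -2.7]
opening: 0.523
grip_force: 30.0
```

Request:
{"api": "jog_arm", "payload": {"motion": [[[0,0,1],0],[[0,0,2],0],[[0,0,2],0]]}}

```text
t: 16.35
eef_pos: [441.3, -273.0, 80.0]
tcp_rot: [3.141, -0.0, -2.939]
ft_force: [-0.2, -0.1, -4.1]
opening: 0.523
grip_force: 30.0
```

Lugs are inside the recesses with no contact yet, so on down until it touches.

Request:
{"api": "jog_arm", "payload": {"motion": [[[0,0,0.5],0],[[0,0,1],0],[[0,0,1],0]]}}

```text
t: 16.65
eef_pos: [441.3, -273.0, 79.6]
tcp_rot: [-3.141, 0.0, -2.939]
ft_force: [-1.6, 1.7, 5.3]
opening: 0.524
grip_force: 30.0
```

Request:
{"api": "jog_arm", "payload": {"motion": [[[0,0,0.5],0],[[0,0,1],0],[[0,0,1],0]]}}

```text
t: 16.95
eef_pos: [441.3, -273.0, 79.6]
tcp_rot: [-3.141, 0.001, -2.939]
ft_force: [-5.7, 2.9, 19.0]
opening: 0.522
grip_force: 30.0
```

Contact came at the expected seating height (TCP 79.6). I ease off the load, release and retreat.

Request:
{"api": "jog_arm", "payload": {"motion": [[[0,0,-1],0],[[0,0,-1],0]]}}

```text
t: 17.15
eef_pos: [441.4, -273.1, 79.6]
tcp_rot: [-3.141, 0.0, -2.939]
ft_force: [-1.8, 1.2, 7.7]
opening: 0.525
grip_force: 30.0
```

Request:
{"api": "jog_arm", "payload": {"motion": [[[0,0,0],0],[[0,0,0],0],[[0,0,0],0],[[0,0,0],0],[[0,0,0],0]], "grip": 0}}

```text
t: 17.65
eef_pos: [441.3, -273.0, 79.0]
tcp_rot: [3.141, 0.0, -2.939]
ft_force: [0.1, 0.0, -0.3]
opening: 0.888
grip_force: 0.0
```

Request:
{"api": "jog_arm", "payload": {"motion": [[[0,0,-15],0],[[0,0,-50],0],[[0,0,-90],0],[[0,0,-130],0],[[0,0,-150],0]]}}

```text
t: 18.15
eef_pos: [441.8, -273.3, 232.3]
tcp_rot: [-3.139, 0.003, -2.939]
ft_force: [-0.3, 0.4, -0.1]
opening: 1.0
grip_force: 0.0
```

Request:
{"api": "jog_arm", "payload": {"motion": [[[0,0,0],0],[[0,0,0],0],[[0,0,0],0],[[0,0,0],0],[[0,0,0],0]]}}

```text
t: 18.65
eef_pos: [441.2, -272.9, 228.2]
tcp_rot: [3.14, -0.001, -2.939]
ft_force: [-0.6, 0.2, 0.2]
opening: 0.999
grip_force: 0.0
```

Run:
```python
from h import *
W=read_camera("wrist"); img=W["img"]; st=state(); print(st["t"],np.round(st["eef_pos"],1),np.round(st["ft_force"],1))
for o in geom((440.5,-273,.2,72),0)+geom((440.5,-273,.2,24),0)[:1]: cv2.polylines(img,[cv2.convexHull(np.round(proj(W,o)).astype(np.int32))],True,(0,0,255),1)
S=read_camera("side"); u,v=proj(S,[440,-273,50])[0].astype(int)
a=cv2.resize(S["img"][v-40:v+40,u-40:u+40],(400,400),interpolation=cv2.INTER_CUBIC)
cv2.imwrite("pics/f.png",np.hstack([cv2.resize(img[:,160:480],(267,400)) ,a]))
```

```text
18.7 [ 441.2 -272.9  228.4] [ 0.2 -0.7  0.2]
```

View pics/f.png

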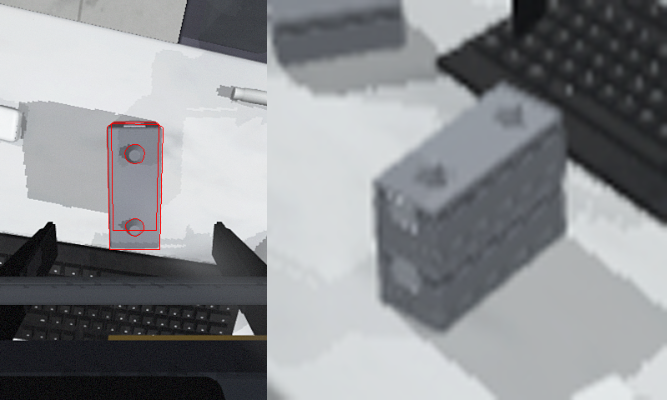

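The case is stacked flush and in line, with no gap in the side view, and the model outline matches in the wrist view.

```bash
python3 -c "
from cell import job_done
print(job_done())"
```

```text
the job is handed in; nothing more can be done
None
```

The lugged case from the rest is stacked on the matching lower case, released, and the job is handed in at about 19 s; it touched down at the expected locked height and looks flush and in line in the last pictures, but no verdict came back.

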